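# Pack the frame-assembly tray: dowel bucket off its swing cradle, wedge caddy off its hook

### The arm

A 6-joint arm with a two-finger parallel gripper is mounted at the origin on the work surface. World frame = base frame: x ahead of the robot, y to its left, z up, the work surface at z = 0. Lengths are in mm, angles in degrees, forces in N, time in s.
With the tool pointing down it reaches from about 350 to 850 mm from the base axis. Payload 8.1 kg.
Tool frame: the origin (TCP) lies at the very end of the fingers, on their centre line; the grasp point (between the pads) lies 19 mm behind it (tcp_to_grasp is the distance from the TCP to the grasp point, in mm); z points along the fingers, x is the direction in which the jaws open and shut, and the axes are right-handed (so a half turn about z gives the same grasp; the last joint's range is limited). The gripper opens to 85 mm and grips with 20 to 120 N. Pads are 22 mm wide; open, the fingers measure 114 mm over their backs; the gripper's body (76 mm by 85 mm) begins 54 mm behind the grasp point. The pads swing forward as they close: fully open they stand 13 mm farther back than shut.
Start: joints at [-78.633, 7.471, 85.268, -0, 87.261, -4.893], TCP at [168.024, -575.998, 204.192] pointing down, gripper open.
Joint ranges: [-169.43, 169.43], [-51.17, 129.36], [1.28, 143.12], [-76.62, 256.62], [0, 156.53], [-152.29, 152.29]. Speed limits (degrees/s): [136.94, 136.94, 159.86, 180, 180, 180].

### API

Orientations are given as [roll, pitch, yaw] about the fixed x, y, z axes, in that order (R = Rz(yaw) Ry(pitch) Rx(roll)).
In Python, from bench import * gives the robot as it stands. The module is installed in compiled form; this text tells all that it offers.
- The arm moves only by the tool apply_moves, never from a script. Its argument "targets" is text: rows parted by semicolons, each of 7 numbers parted by spaces: the turn, a rotation vector about the tool's x, y, z in rad, then the shift along the tool's x, y, z in cm, then the finger opening in cm, from 0 to 8.54. A call has exactly 5 rows; each row is the pose to reach, as a shift and turn from the pose commanded when the call began, along the tool's axes at that moment; what a row does not reach only later rows make up. A row lasts 1/10 s, in which the tool goes at most 50 mm and 8.59 degrees, less where a joint would pass 70% of its speed; a pose out of reach is approached as far as the arm can. A call with a gripper value outside its range is refused whole. The fingers move at their own pace and stop on an object; "force" is the grip in N (left out, the last holds). Time passes only in rows, so rows that repeat a pose let the fingers close, or fill a call up. It gives the time, the measured TCP pose, the force and the opening at its end, in the units of the state.
- sense(): the state, without advancing time (a new reading comes with each control period).
- snapshot(name): name is "scene" or "top" or "wrist"; returns the picture (480x640x3 uint8, red, green, blue); there is no depth.
- camera_model(name): a dict with "fx", "fy", "cx", "cy" (pixels), "position" and "attitude" of the camera in the world; the wrist camera has in their place "T_tool_cam" (4x4, takes a point from camera to tool coordinates, whose origin is the TCP and whose axes are the tool frame's). Camera axes: x right, y up, looking along -z (the intrinsics and any distortion apply to the point x, -y, -z); pixel columns grow to the right and rows downward; lengths in mm; the calibration is good to about 2 mm. The wrist camera is an equidistant fisheye: a pixel r from the principal point sees the ray r / f radians off the axis. A picture is of the moment at which its call begins: read the wrist's pose just before it. camera_model takes no time and is no camera call.
- hand_in(): hands the job in, once; it reports no verdict.
Trained networks look in the newest picture that a camera, given by its name, has taken for a name from the list of things; names that differ only in an ending like _2 or _b are one class to them, and where a whole thing is asked for, a point or a joint stands for the part that bears it (a point fixed in the world has none). Each returns a list of dicts, best first, with "confidence" (0 to 1); they miss things now and then, are a little off and sometimes report something else, mostly with a low value. They report only what shows in the picture. A call takes as long as a camera call. They do not tell look-alikes from the thing itself.
- recognise(camera, query): "at" ([row, column] in pixels, amid what is visible of it).
- place_of(camera, query): "at" ([row, column] in pixels: a listed point, or the origin of a listed thing).
The state is a dict: "time": time; "joint_pos": joint angles; "qd": joint speeds; "joint_efforts": joint torques, N m; "tool_pos": TCP position; "tcp_rot": TCP orientation; "ft_force": force on the tool from outside, world axes, zero at the start; "wrist_torque": the same for the moment, N m; "finger_gap": finger opening in mm.
Only numpy, scipy, OpenCV 4.12 (cv2) and the standard library are available. Lean on these libraries where they do the work, as an engineer would, in place of code of your own. Each camera call takes 0.05 s, during which the arm holds its last target. There are 200 camera calls.

### The job

Pack the carrying tray for the frame assembly. First swing the cradle's keeper fully aside, then lift the dowel bucket straight up out of its notches, keeping it level so that it neither swings nor catches, and set it down upright, without dropping it, in the tray's large bay and let go; after that lift the wedge caddy up and off its hook, keep it upright and set it down likewise in the tray's small bay. Do not move the glue bottle, tape roll or offcut.

Things in the scene. Friction and masses are not known exactly. Their poses are not given: they have to be found in the camera images.
- cradle: Fixed wooden cradle. Base 150 (x) x 190 (y) x 15 mm; origin at the centre of its underside, on the bench. Two upright plates, 12 mm thick, 110 mm long in x, at y = -68 and +68 mm, top edges 124 mm high. Each has a notch at x = 0, open at the top, 16 mm wide, 24 mm deep, in which a trunnion pin of the bucket lies, along y.
- keeper (a joint): Angle (rad) of the keeper, a flat steel bar 92 x 16 x 8 mm turning level on top of the cradle's +y upright; blocks its notch. Upright hinge at cradle x = +42, y = +68 mm. 0: bar along cradle -x, over the notch; grows as its free end swings outward, to cradle +y; 1.6 = stop, fully aside. Starts at 0 to 0.2. Light friction (1 N at the knob); stays where left.
- keeper_knob (a point): Middle of the upright round wooden knob on the keeper, 18 mm across and 36 mm tall, its top 18 mm above this point (about 170 mm above the bench). It lies 74 mm from the keeper's hinge and moves on that circle. Free to be pinched or pushed.
- bucket: Loose round steel bucket, 0.4 to 0.8 kg with its dowels (fixed in it). Origin at the centre of its underside, z up; 100 mm tall, 104 mm across the rim. Two 10 mm trunnion pins along y, 75 mm up, above its centre of mass, with 18 mm end discs; 174 mm overall. It swings freely on them. Starts upright in the cradle, origin 30 mm above the cradle's, axes parallel.
- bucket_grip (a point): Centre of the bucket's rigid wooden grip bar, 145 mm above the bucket's origin: 18 mm thick (bucket x), 24 mm high, 110 mm long along bucket y, on two side straps at y = +-53 mm; 100 mm of it is free between the straps.
- stand: Fixed wooden hook stand: base 150 (x) x 130 (y) x 15 mm, origin at the centre of its underside on the bench. Upright board, face at x = -30 mm looking to +x, 110 mm wide, top at 165 mm. From it a 10 mm hook rod sticks out along +x, axis 155 mm high, and turns up at x = -4 mm; the tip ends 173 mm high (13 mm above the rod's upper side).
- caddy: Loose plywood caddy, 0.2 to 0.4 kg with its wedges (fixed in it). Open box 80 (x) x 84 (y) x 56 mm; origin at the centre of its underside. Its 10 mm back board (x = -40 to -30 mm) rises to 170 mm; the hook passes through its window, 38 mm wide, 66 to 110 mm high. Starts hung at stand x +10, y -6 to 6, z +50 mm, axes parallel. To free: lift 14 to 33 mm, then 35 mm or more along stand +x.
- caddy_tab (a point): Middle of the tab at the top of the caddy's back board, 148 mm above and 35 mm behind (-x) the caddy's origin: 10 mm thick (caddy x), 56 mm wide (y), 48 mm high, its top 22 mm above this point. Nothing stands beside or behind it.
- tray: Fixed plywood carrying tray 288 (x) x 162 (y) mm, walls 6 mm thick and 42 mm high, floor 6 mm thick, one cross wall; origin at the centre of its underside on the bench.
- large_bay (a point): Centre of the floor (its upper face, 6 mm above the bench) of the tray's large bay, 150 x 150 mm inside; axes as the tray's. It is the bay on the tray's -x side, for the bucket (trunnions may stick out over the walls; best along tray y, clear of the small bay).
- small_bay (a point): Centre of the floor (upper face) of the tray's small bay, 120 mm (tray x) x 150 mm (tray y) inside, for the caddy; axes as the tray's.
- glue: Bystander: white glue bottle, 60 mm across, 160 mm tall; origin at the centre of its underside.
- tape: Bystander: roll of tape lying flat, 110 mm across, 24 mm high; origin at the centre of its underside.
- offcut: Bystander: wooden offcut 120 (x) x 40 (y) x 22 mm lying flat; origin at the centre of its underside.
Not all that is in view belongs to the job. Leave any purple, white or yellow look-alike of the stand alone.

How it is judged (in metres and radians):
On the way, in this order (a step that is already met when the one before it is completed fails the run):
1. the keeper is swung aside (1.1 rad or more) with the bucket still in its notches (value of joint keeper above 1.1 rad and z of bucket in the frame of cradle below 0.045 m), for 0.1 s.
2. the bucket is lifted clear of its notches (risen 40 mm or more), level within 15 degrees (z of bucket in the frame of cradle above 0.07 m and angle between bucket's own z axis and vertical below 0.26 rad), for 0.1 s.
3. the bucket stands upright in the large bay, let go, with the caddy still on its hook (x of bucket in the frame of large_bay between -0.04 and 0.04 m and y of bucket in the frame of large_bay between -0.04 and 0.04 m and z of bucket in the frame of large_bay below 0.006 m and angle between bucket's own z axis and vertical below 0.08 rad and contact force between bucket and the fingers below 0.1 N and distance of caddy from where it was at the start of the episode below 0.02 m), for 0.2 s.
4. the caddy is lifted off its hook (60 mm or more from where it hung, in front of the hook) (x of caddy in the frame of stand above 0.042 m and distance of caddy from where it was at the start of the episode above 0.06 m), for 0.1 s.
At the end, for the whole second after the job is handed in: Keeper over 1.1 rad. Bucket on the large bay's floor, within 40 mm of its centre along tray x and y; caddy on the small bay's floor, within 35 mm in x and 45 mm in y; both less than 6 mm above the floor, tilt under 0.08 rad, at rest and let go (value of joint keeper above 1.1 rad and x of bucket in the frame of large_bay between -0.04 and 0.04 m and y of bucket in the frame of large_bay between -0.04 and 0.04 m and z of bucket in the frame of large_bay below 0.006 m and angle between each of bucket, caddy's own z axis and vertical below 0.08 rad and x of caddy in the frame of small_bay between -0.035 and 0.035 m and y of caddy in the frame of small_bay between -0.045 and 0.045 m and z of caddy in the frame of small_bay below 0.006 m and linear speed of each of bucket, caddy below 0.02 m/s); the robot touches nothing.
It fails at once if the bucket swings or tips beyond 20 degrees (angle between bucket's own z axis and vertical above 0.35 rad).
It fails at once if the bucket catches: over 40 N between bucket and cradle (contact force between bucket and cradle above 40 N).
It fails at once if the bucket or the caddy is dropped into its bay from more than 20 mm ((horizontal distance between bucket and large_bay below 0.09 m and z of bucket in the frame of large_bay above 0.02 m and contact force between bucket and the fingers below 0.05 N) or (horizontal distance between caddy and small_bay below 0.09 m and z of caddy in the frame of small_bay above 0.02 m and contact force between caddy and the fingers below 0.05 N)).
It fails at once if the caddy tips beyond 30 degrees (angle between caddy's own z axis and vertical above 0.52 rad).
It fails at once if the glue bottle, tape roll or offcut is moved over 20 mm (distance of any of glue, tape, offcut from where it was at the start of the episode above 0.02 m).
It also fails if it takes over 72 s, if anything falls off the work surface, if the arm or the gripper's body presses on something with over 40 N, if the wrist force passes 120 N, or if a joint passes its speed limit or range.

## Working session

There is one attempt and no reset: what is moved stays moved. The work goes in short steps, Python scripts to look and compute and a tool call to move; the robot and the scene stay as the last step left them, time stands still between calls to the robot, and variables do not carry over. Pictures are saved under pics/ and viewed, about 8 in all and at most 12, crops included, and the job is handed in when it is done.

Besides the shell and the picture viewer there is one more tool, called as name(argument=value, ...) on one line, values as JSON. apply_moves: Moves the arm, as the interface text tells. Its arguments: {"type":"object","properties":{"targets":{"type":"string"},"force":{"type":"number"}},"required":["targets"]}

```bash
mkdir -p pics; cat > h.py <<'E'
from bench import *
import numpy as np, cv2
from scipy.spatial.transform import Rotation as R
def save(im,n): cv2.imwrite('pics/'+n+'.png',im[:,:,::-1])
E
python3 - <<'E'
from h import *
a=snapshot('scene');b=snapshot('top')
save(a,'scene');save(b,'top')
for c in('scene','top'):
    print(c,{k:np.round(v,3).tolist() if not isinstance(v,str) else v for k,v in camera_model(c).items()})
    for q in ['cradle','keeper_knob','bucket','bucket_grip','stand','caddy','caddy_tab','tray','large_bay','small_bay','glue','tape','offcut']:
        print(q,[(np.round(d['at'],1).tolist(),round(d['confidence'],2)) for d in place_of(c,q)][:3])
print(sense())
print(camera_model('wrist'))
E
```

```text
scene {'fx': 510.568, 'fy': 510.568, 'cx': 316.607, 'cy': 237.101, 'position': [1215.479, 670.764, 1115.718], 'attitude': [46.675, 0.54, 132.223]}
cradle [([338.6, 400.3], 0.63), ([297.8, 408.0], 0.17)]
keeper_knob [([305.3, 440.9], 0.5)]
bucket [([333.0, 400.3], 0.86), ([307.0, 267.1], 0.49)]
bucket_grip [([295.4, 409.1], 0.79), ([306.7, 266.4], 0.19)]
stand [([196.2, 311.2], 0.89), ([244.8, 165.0], 0.79), ([207.5, 223.7], 0.76)]
caddy [([227.3, 260.3], 0.68)]
caddy_tab [([183.9, 266.3], 0.77)]
tray [([297.0, 288.6], 0.61), ([308.6, 264.3], 0.43)]
large_bay [([285.3, 307.6], 0.94)]
small_bay [([308.0, 266.5], 0.91), ([297.3, 406.1], 0.21)]
glue [([388.0, 328.9], 0.68)]
tape [([283.7, 193.7], 0.8)]
offcut [([408.3, 410.2], 0.85)]
top {'fx': 501.129, 'fy': 501.129, 'cx': 325.196, 'cy': 242.311, 'position': [385.488, -9.196, 1295.788], 'attitude': [4.544, -0.09, -90.407]}
cradle [([242.7, 207.7], 0.87)]
keeper_knob [([255.2, 160.1], 0.84)]
bucket [([240.8, 206.4], 0.93), ([186.0, 153.9], 0.53)]
bucket_grip [([235.0, 190.0], 0.73)]
stand [([255.4, 415.6], 0.86), ([353.6, 436.6], 0.64), 
[... 850 characters left out ...]
  204.1886743 ]), 'tcp_rot': array([-1.79997665e+02, -2.28918804e-04, -7.37392853e+01]), 'ft_force': array([0.02307851, 0.49005707, 0.17892262]), 'wrist_torque': array([0.01597877, 0.06489968, 0.01338928]), 'finger_gap': 85.27552992381786}
{'fx': 371.64829954431775, 'fy': 371.64829954431775, 'cx': 319.29405612448363, 'cy': 242.41543109857312, 'T_tool_cam': array([[ 9.99999792e-01,  1.72084580e-04,  6.21580297e-04,
        -4.47517325e-02],
       [ 3.38623135e-04, -9.60316005e-01, -2.78914067e-01,
        -7.18695343e+01],
       [ 5.48916697e-04,  2.78914219e-01, -9.60315863e-01,
        -1.69362515e+02],
       [ 0.00000000e+00,  0.00000000e+00,  0.00000000e+00,
         1.00000000e+00]])}
```

View images.

View pics/scene.png

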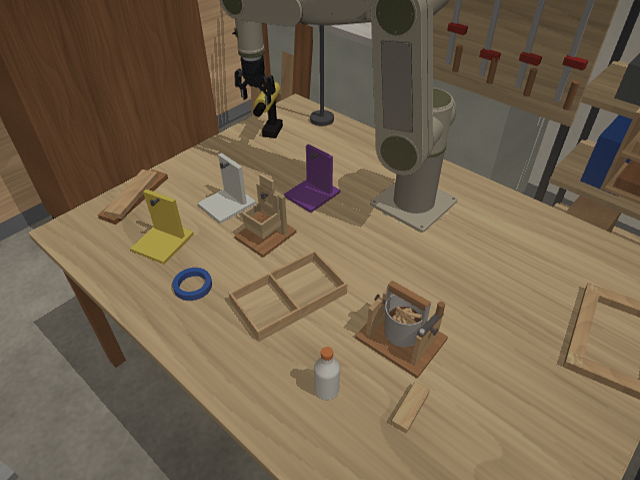

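View pics/top.png

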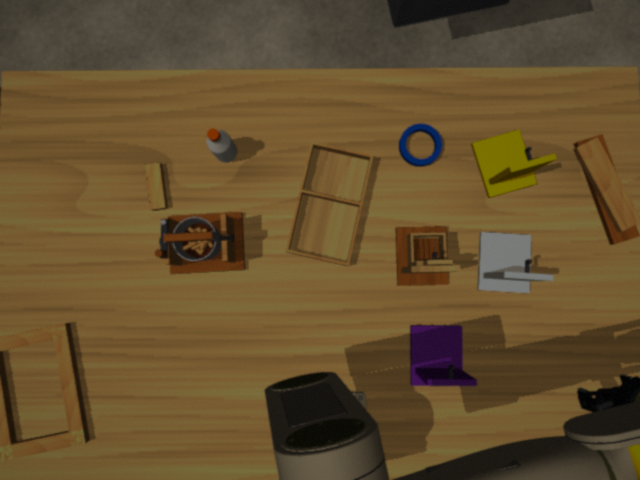

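```bash
cat >> h.py <<'E'
def ray(c,rc):
    m=camera_model(c); A=R.from_euler('xyz',m['attitude'],degrees=True).as_matrix()
    d=A@np.array([(rc[1]-m['cx'])/m['fx'],-(rc[0]-m['cy'])/m['fy'],-1]); return np.array(m['position']),d/np.linalg.norm(d)
def onz(c,rc,z):
    p,d=ray(c,rc); return p+d*(z-p[2])/d[2]
def proj(c,X):
    m=camera_model(c); A=R.from_euler('xyz',m['attitude'],degrees=True).as_matrix()
    q=(np.atleast_2d(X)-m['position'])@A; return np.c_[m['cy']-m['fy']*q[:,1]/-q[:,2], m['cx']+m['fx']*q[:,0]/-q[:,2]]
def tri(a,b):
    p,d=ray('top',a);q,e=ray('scene',b)
    s=np.linalg.lstsq(np.c_[d,-e],q-p,rcond=None)[0]; u=p+d*s[0];v=q+e*s[1]; return (u+v)/2,np.linalg.norm(u-v)
def wray(pose,rc):  # pose: sense() state before picture
    m=camera_model('wrist');u=np.array([rc[1]-m['cx'],rc[0]-m['cy']]);r=np.linalg.norm(u);t=r/m['fx']
    d=np.r_[np.sin(t)*u/r*[1,-1],-np.cos(t)]
    Rt=R.from_euler('xyz',pose['tcp_rot'],degrees=True).as_matrix();T=np.array(m['T_tool_cam'])
    return np.array(pose['tool_pos'])+Rt@T[:3,3],Rt@T[:3,:3]@d
def wz(pose,rc,z):
    p,d=wray(pose,rc); return p+d*(z-p[2])/d[2]
E
python3 - <<'E'
from h import *
np.set_printoptions(precision=1,suppress=True)
for n,a,b in [('knob',[255.2,160.1],[305.3,440.9]),('bucket',[240.8,206.4],[333,400.3]),('cradle',[242.7,207.7],[338.6,400.3]),('grip',[235,190],[295.4,409.1]),('stand',[255.4,415.6],[244.8,265]),
 ('caddy',[248.5,422.2],[227.3,260.3]),('tab',[265.2,435.9],[183.9,266.3]),('tray',[204.6,331],[297,288.6]),('large',[228.9,327.4],[285.3,307.6]),('small',[174.9,332.1],[308,266.5])]: print(n,*tri(a,b))
for n,a,z in [('cradle',[242.7,207.7],0),('stand',[255.4,415.6],0),('large',[228.9,327.4],6),('small',[174.9,332.1],6),('tray',[204.6,331],0),('glue s',[228,322],0)]: print(n,onz('top',a,z))
print('scene')
for n,a,z in [('cradle',[338.6,400.3],0),('large',[285.3,307.6],6),('small',[308,266.5],6),('tray',[297,288.6],0),('glue',[388,328.9],0),('tape',[283.7,193.7],0),('offcut',[408.3,410.2],0)]: print(n,onz('scene',a,z))
for n,z,ps in [('tray',42,[(146,313),(157,376),(263,351),(249,289)]),('cradle',15,[(213,168),(213,243),(270,244),(273,170)]),('stand',15,[(227,396),(225,448),(286,396),(285,449)])]:
    print(n); [print(p,onz('top',p,z)) for p in ps]
E
```

```text
knob [449.  363.3 159.2] 0.09791138631389396
bucket [491.6 291.   26.1] 2.437420043664456
cradle [489.1 293.    0.9] 1.3245437811332448
grip [490.8 294.1 177.6] 7.064169351726006
stand [ 456.5 -254.2  -33.8] 5.7131869726071605
caddy [ 468.4 -254.7   50.6] 3.4806692015923266
tab [ 423.  -257.5  191.7] 6.36956221149721
tray [585.1 -25.9   2. ] 5.006111736172456
large [520.2 -14.8   5.4] 8.064142086952726
small [661.4 -30.9  19.1] 0.1539034192085632
cradle [489.6 292.7   0. ]
stand [ 452.8 -245.8    0. ]
large [522.7 -17.9   6. ]
small [664.3 -31.2   6. ]
tray [587.1 -27.8   0. ]
glue s [525.8  -3.9   0. ]
scene
cradle [488.1 293.2   0. ]
large [518.2 -11.1   6. ]
small [654.8 -39.2   6. ]
tray [582.5 -25.1   0. ]
glue [721.5 248.6   0. ]
tape [ 730.9 -266.6    0. ]
offcut [634.  425.3   0. ]
tray
(146, 313) [731.6  17.5  42. ]
(157, 376) [ 702.  -142.7   42. ]
(263, 351) [432.7 -76.1  42. ]
(249, 289) [468.9  79.   42. ]
cradle
(213, 168) [565.8 392.2  15. ]
(213, 243) [564.5 199.2  15. ]
(270, 244) [417.8 195.8  15. ]
(273, 170) [411.5 384.4  15. ]
stand
(227, 396) [ 525.5 -194.2   15. ]
(225, 448) [ 529.7 -328.1   15. ]
(286, 396) [ 374.4 -191.4   15. ]
(285, 449) [ 376.  -326.5   15. ]
```

```bash
cat >> h.py <<'E'
def plan(start,*ways,vmax=45.,wmax=8.2,gap=8.5):
    """start: (x,y,z,yaw) commanded; ways: list of (x,y,z,yaw); prints call strings, each at most 5 rows"""
    cur=np.array(start,float); rows=[]
    for w in ways:
        w=np.array(w,float); n=int(np.ceil(max(np.linalg.norm(w[:3]-cur[:3])/vmax,abs(w[3]-cur[3])/wmax,1)))
        rows+=[cur+(w-cur)*k/n for k in range(1,n+1)]; cur=w
    while len(rows)%5: rows.append(rows[-1])
    b=np.array(start,float)
    for i in range(0,len(rows),5):
        Rt=R.from_euler('xyz',[180,0,b[3]],degrees=True).as_matrix(); s=[]
        for r in rows[i:i+5]:
            v=Rt.T@(r[:3]-b[:3])/10
            s.append('0 0 %.3f %.2f %.2f %.2f %g'%(-np.radians(r[3]-b[3]),*v,gap))
        print('; '.join(s)); b=rows[i+4]
E
python3 -c "
from h import *
plan((168.02,-576,204.19,-73.74),(430,-260,300,0))"
```

```text
0 0 -0.129 -2.30 -3.40 -0.96 8.5; 0 0 -0.257 -4.60 -6.80 -1.92 8.5; 0 0 -0.386 -6.90 -10.20 -2.87 8.5; 0 0 -0.515 -9.20 -13.60 -3.83 8.5; 0 0 -0.644 -11.50 -17.00 -4.79 8.5
0 0 -0.129 0.20 -4.10 -0.96 8.5; 0 0 -0.257 0.40 -8.20 -1.92 8.5; 0 0 -0.386 0.60 -12.30 -2.87 8.5; 0 0 -0.515 0.80 -16.40 -3.83 8.5; 0 0 -0.644 1.00 -20.50 -4.79 8.5
```

apply_moves(targets="0 0 -0.129 -2.3 -3.4 -0.96 8.5; 0 0 -0.257 -4.6 -6.8 -1.92 8.5; 0 0 -0.386 -6.9 -10.2 -2.87 8.5; 0 0 -0.515 -9.2 -13.6 -3.83 8.5; 0 0 -0.644 -11.5 -17 -4.79 8.5")

```text
time: 1.9
tool_pos: [299.8, -416.7, 252.6]
tcp_rot: [180.0, -0.0, -36.6]
ft_force: [0.8, -0.7, 0.5]
finger_gap: 85.1
```

apply_moves(targets="0 0 -0.129 0.2 -4.1 -0.96 8.5; 0 0 -0.257 0.4 -8.2 -1.92 8.5; 0 0 -0.386 0.6 -12.3 -2.87 8.5; 0 0 -0.515 0.8 -16.4 -3.83 8.5; 0 0 -0.643 1 -20.5 -4.79 8.5")

```text
time: 2.4
tool_pos: [430.8, -258.5, 300.7]
tcp_rot: [180.0, -0.0, 0.3]
ft_force: [0.7, -0.0, -0.5]
finger_gap: 84.9
```

```bash
cat > look.py <<'E'
from h import *
import sys,json
np.set_printoptions(precision=1,suppress=True)
def look(name,qs):
    s=sense(); im=snapshot('wrist'); save(im,name)
    json.dump({k:np.array(s[k]).tolist() for k in('tool_pos','tcp_rot')},open(name+'.json','w'))
    print(s['time'],s['tool_pos'],s['tcp_rot'])
    for q,z in qs:
        for d in place_of('wrist',q)[:2]: print(q,np.round(d['at'],1),round(d['confidence'],2),wz(s,d['at'],z))
E
python3 -c "
from look import *
look('w_stand',[('stand',0),('caddy',50),('caddy_tab',198)])
plan((430,-260,300,0),(575,-80,300,-13))
"
```

```text
2.4 [ 430.8 -258.5  300.7] [180.   -0.    0.3]
stand [217.5 152.4] 0.75 [ 200.6 -288.9    0. ]
stand [335.  319.2] 0.72 [ 432.7 -463.7    0. ]
caddy [197.6 347. ] 0.88 [ 463.5 -255.6   50. ]
caddy_tab [228.7 313. ] 0.76 [ 427.  -255.5  198. ]
0 0 0.038 2.42 -3.00 -0.00 8.5; 0 0 0.076 4.83 -6.00 -0.00 8.5; 0 0 0.113 7.25 -9.00 -0.00 8.5; 0 0 0.151 9.67 -12.00 -0.00 8.5; 0 0 0.189 12.08 -15.00 -0.00 8.5
0 0 0.038 1.81 -3.40 -0.00 8.5; 0 0 0.038 1.81 -3.40 -0.00 8.5; 0 0 0.038 1.81 -3.40 -0.00 8.5; 0 0 0.038 1.81 -3.40 -0.00 8.5; 0 0 0.038 1.81 -3.40 -0.00 8.5
```

apply_moves(targets="0 0 0.038 2.42 -3 0 8.5; 0 0 0.076 4.83 -6 0 8.5; 0 0 0.113 7.25 -9 0 8.5; 0 0 0.151 9.67 -12 0 8.5; 0 0 0.189 12.08 -15 0 8.5")

```text
time: 3.1
tool_pos: [550.9, -110.4, 299.4]
tcp_rot: [180.0, 0.0, -11.1]
ft_force: [-0.1, 0.0, 0.0]
finger_gap: 85.1
```

apply_moves(targets="0 0 0.038 1.81 -3.4 0 8.5; 0 0 0.038 1.81 -3.4 0 8.5; 0 0 0.038 1.81 -3.4 0 8.5; 0 0 0.038 1.81 -3.4 0 8.5; 0 0 0.038 1.81 -3.4 0 8.5")

```text
time: 3.6
tool_pos: [574.3, -81.5, 300.0]
tcp_rot: [180.0, 0.0, -13.1]
ft_force: [-0.5, -1.0, -0.1]
finger_gap: 85.2
```

```bash
python3 -c "
from look import *
look('w_tray',[('tray',0),('large_bay',6),('small_bay',6)])
plan((575,-80,300,-13),(585,80,300,-40),(470,300,290,-90))
"
```

```text
3.6 [574.3 -81.5 300. ] [180.    0.  -13.1]
large_bay [145.8 267.3] 0.76 [526.2  -6.8   6. ]
large_bay [144.2 377.8] 0.59 [660.3 -35.9   6. ]
small_bay [146.2 377.2] 0.69 [659.1 -38.2   6. ]
0 0 0.118 -0.66 -3.95 -0.00 8.5; 0 0 0.236 -1.31 -7.91 -0.00 8.5; 0 0 0.353 -1.97 -11.86 -0.00 8.5; 0 0 0.471 -2.62 -15.81 -0.00 8.5; 0 0 0.596 -4.93 -18.51 0.14 8.5
0 0 0.125 -3.42 -0.93 0.14 8.5; 0 0 0.249 -6.84 -1.87 0.29 8.5; 0 0 0.374 -10.26 -2.80 0.43 8.5; 0 0 0.499 -13.69 -3.73 0.57 8.5; 0 0 0.623 -17.11 -4.67 0.71 8.5
0 0 0.125 -3.32 1.24 0.14 8.5; 0 0 0.125 -3.32 1.24 0.14 8.5; 0 0 0.125 -3.32 1.24 0.14 8.5; 0 0 0.125 -3.32 1.24 0.14 8.5; 0 0 0.125 -3.32 1.24 0.14 8.5
```

View pics/w_tray.png

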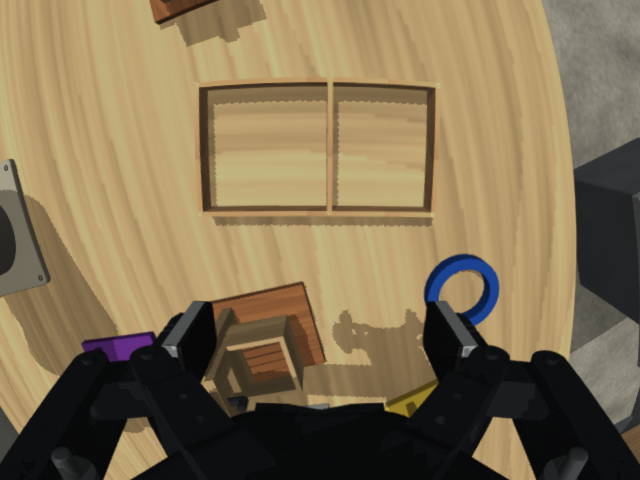

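```bash
python3 -c "
from look import *
s=json.load(open('w_tray.json'))
P=[wz(s,p,42)[:2] for p in [(80,198),(83,438),(217,434),(215,203)]]
print(P,np.mean(P,0))
for a,b in[(0,1),(3,2)]: v=P[b]-P[a]; print(np.linalg.norm(v),np.degrees(np.arctan2(v[1],v[0])))
print([wz(s,p,42)[:2] for p in [(80,330),(212,330)]])
"
```

```text
[array([470.1,  91.6]), array([741.8,  24. ]), array([ 705.9, -133.3]), array([433.5, -67. ])] [587.8 -21.2]
279.9697312817072 -13.968275762449705
280.36968664660543 -13.666021829027082
[array([618.2,  50. ]), array([583.7, -99.6])]
```

apply_moves(targets="0 0 0.118 -0.66 -3.95 0 8.5; 0 0 0.236 -1.31 -7.91 0 8.5; 0 0 0.353 -1.97 -11.86 0 8.5; 0 0 0.471 -2.62 -15.81 0 8.5; 0 0 0.596 -4.93 -18.51 0.14 8.5")

```text
time: 4.3
tool_pos: [569.0, 113.4, 298.3]
tcp_rot: [-180.0, 0.0, -47.4]
ft_force: [0.1, 0.3, 0.4]
finger_gap: 84.5
```

apply_moves(targets="0 0 0.125 -3.42 -0.93 0.14 8.5; 0 0 0.249 -6.84 -1.87 0.29 8.5; 0 0 0.374 -10.26 -2.8 0.43 8.5; 0 0 0.499 -13.69 -3.73 0.57 8.5; 0 0 0.623 -17.11 -4.67 0.71 8.5")

```text
time: 4.8
tool_pos: [485.7, 269.7, 291.7]
tcp_rot: [-180.0, 0.0, -83.2]
ft_force: [0.0, -0.0, -0.7]
finger_gap: 84.9
```

apply_moves(targets="0 0 0.125 -3.32 1.24 0.14 8.5; 0 0 0.125 -3.32 1.24 0.14 8.5; 0 0 0.125 -3.32 1.24 0.14 8.5; 0 0 0.125 -3.32 1.24 0.14 8.5; 0 0 0.125 -3.32 1.24 0.14 8.5")

```text
time: 5.3
tool_pos: [470.7, 299.0, 290.2]
tcp_rot: [-180.0, -0.0, -90.0]
ft_force: [0.3, 0.6, -0.8]
finger_gap: 85.1
```

```bash
python3 -c "
from look import *
look('w_cr',[('cradle',0),('bucket',30),('bucket_grip',175),('keeper_knob',152)])
"
```

```text
5.3 [470.7 299.  290.2] [-180.   -0.  -90.]
bucket [185.1 321.6] 0.77 [487.  296.9  30. ]
bucket_grip [163.4 542.3] 0.6 [530.7 106.8 175. ]
bucket_grip [203.4 326.7] 0.56 [491.4 293.8 175. ]
keeper_knob [238.8 243. ] 0.87 [456.5 366.1 152. ]
```

View pics/w_cr.png

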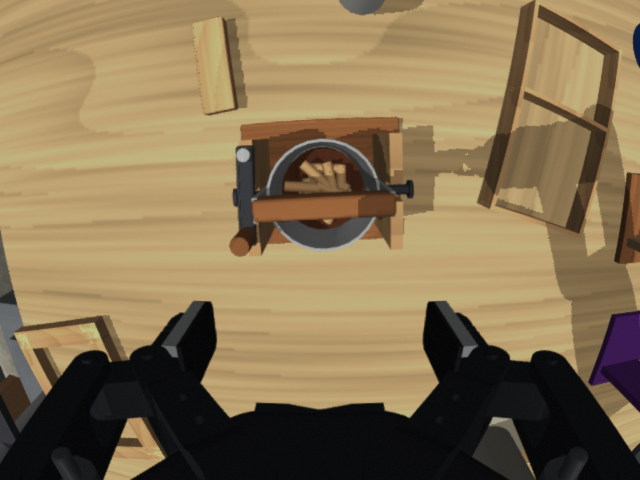

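```bash
python3 -c "
from look import *
s=json.load(open('w_cr.json'))
for n,p,z in [('hinge',(155,243),136),('knobtop',(243,240),170),('barL',(210,253),187),('barR',(206,396),187),('upRfar',(118,400),124),('upRnear',(250,402),124),('discR',(188,409),105),('discL',(196,237),105),('baseTL',(125,241),15),('baseTR',(118,398),15)]: print(n,wz(s,p,z))
for p in (455,366,152),(531,366,140): print(proj('top',p),proj('scene',p))
"
```

```text
hinge [528.3 366.3 136. ]
knobtop [457.9 364.9 170. ]
barL [488.8 349.5 187. ]
barR [491.9 241.6 187. ]
upRfar [561.7 226.7 124. ]
upRnear [437.4 220.  124. ]
discR [494.8 211.8 105. ]
discL [486.9 380.1 105. ]
baseTL [559.5 393.   15. ]
baseTR [567.8 205.6  15. ]
[[252.8 160. ]] [[309.3 440. ]]
[[220.4 162.3]] [[331.8 421.5]]
```

```bash
python3 -c "
from h import *
c=np.radians(2.3);h=np.array([529.3,365.7])
P=[(*(h+74*np.array([-np.cos(a-c),np.sin(a-c)])),142,-90) for a in np.linspace(0.04,1.54,11)]
print(P[0],P[-1])
plan((470,300,290,-90),(*P[0][:2],215,-90),P[0],gap=4,vmax=40)
print()
plan(P[0],*P[1:],gap=1.5)
print()
e=P[-1];plan(e,(*e[:2],262,-90),(490.5,340,285,-52),gap=8.5,vmax=40)
"
```

```text
(np.float64(455.30000075209904), np.float64(365.6894496131414), 142, -90) (np.float64(524.0549231717931), np.float64(439.51388195364206), 142, -90)
0 0 -0.000 -2.19 0.49 2.50 4; 0 0 -0.000 -4.38 0.98 5.00 4; 0 0 -0.000 -6.57 1.47 7.50 4; 0 0 -0.000 -6.57 1.47 11.15 4; 0 0 -0.000 -6.57 1.47 14.80 4

0 0 -0.000 -1.11 -0.08 -0.00 1.5; 0 0 -0.000 -2.19 -0.33 -0.00 1.5; 0 0 -0.000 -3.22 -0.74 -0.00 1.5; 0 0 -0.000 -4.18 -1.29 -0.00 1.5; 0 0 -0.000 -5.04 -1.98 -0.00 1.5
0 0 -0.000 -0.75 -0.81 -0.00 1.5; 0 0 -0.000 -1.38 -1.73 -0.00 1.5; 0 0 -0.000 -1.85 -2.73 -0.00 1.5; 0 0 -0.000 -2.18 -3.79 -0.00 1.5; 0 0 -0.000 -2.34 -4.89 -0.00 1.5

0 0 -0.000 0.00 0.00 -4.00 8.5; 0 0 -0.000 0.00 0.00 -8.00 8.5; 0 0 -0.000 0.00 0.00 -12.00 8.5; 0 0 -0.133 1.99 0.67 -12.46 8.5; 0 0 -0.265 3.98 1.34 -12.92 8.5
0 0 -0.133 1.74 1.17 -0.46 8.5; 0 0 -0.265 3.49 2.34 -0.92 8.5; 0 0 -0.398 5.23 3.51 -1.38 8.5; 0 0 -0.398 5.23 3.51 -1.38 8.5; 0 0 -0.398 5.23 3.51 -1.38 8.5
```

apply_moves(targets="0 0 0 -2.19 0.49 2.5 4; 0 0 0 -4.38 0.98 5 4; 0 0 0 -6.57 1.47 7.5 4; 0 0 0 -6.57 1.47 7.5 4; 0 0 0 -6.57 1.47 7.5 4", force=25)

```text
time: 6.05
tool_pos: [454.9, 365.5, 214.5]
tcp_rot: [179.9, -0.1, -90.0]
ft_force: [-0.1, 0.5, 1.1]
finger_gap: 40.1
```

apply_moves(targets="0 0 0 0 0 2.5 4; 0 0 0 0 0 5 4; 0 0 0 0 0 7.3 4; 0 0 0 0 0 7.3 4; 0 0 0 0 0 7.3 4")

```text
time: 6.55
tool_pos: [456.2, 365.5, 143.8]
tcp_rot: [-179.9, 0.0, -90.1]
ft_force: [-0.7, -0.4, 0.7]
finger_gap: 40.0
```

apply_moves(targets="0 0 0 0 0 0 1.5; 0 0 0 0 0 0 1.5; 0 0 0 0 0 0 1.5; 0 0 0 0 0 0 1.5; 0 0 0 0 0 0 1.5")

```text
time: 7.05
tool_pos: [455.8, 366.1, 143.0]
tcp_rot: [-179.9, 0.0, -90.0]
ft_force: [0.4, -1.1, 5.2]
finger_gap: 15.1
```

```bash
python3 -c "
from look import *
im=snapshot('wrist');save(im[150:480,150:490],'w_k')
im=snapshot('scene');
s=cv2.resize(im[240:380,340:500],None,fx=4,fy=4,interpolation=2);save(s,'s_k')
"
```

```text
(no output)
```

View pics/s_k.png

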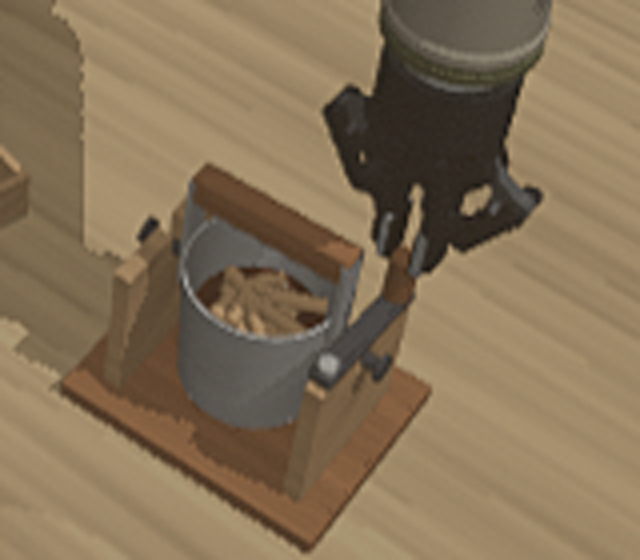

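View pics/w_k.png

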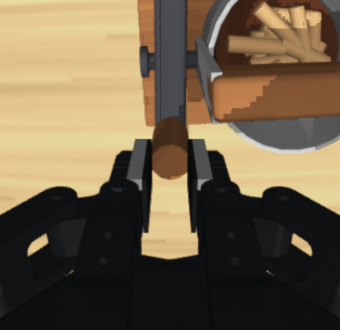

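```bash
python3 -c "
from look import *
s=sense();print(s['tool_pos'],s['ft_force'],s['finger_gap'])
for p in [(315,320),(310,320),(320,320)]: print(wz(s,p,170),wz(s,p,160))
for x in (455,466): 
  for dz in (0,19,28):
    m=camera_model('wrist');T=np.array(m['T_tool_cam']);
    q=T[:3,:3].T@(np.array([0,-(x-455.5),-dz])-T[:3,3]);t=np.arctan2(np.hypot(q[0],q[1]),-q[2]);u=q[:2]/np.hypot(q[0],q[1])*t*m['fx'];print(x,dz,m['cy']-u[1],m['cx']+u[0])
"
```

```text
[455.8 366.2 143. ] [ 0.  -0.5  5.9] 15.036070190127411
[453.8 366.3 170. ] [448.6 366.3 160. ]
[456.2 366.3 170. ] [451.2 366.3 160. ]
[451.3 366.3 170. ] [446.  366.3 160. ]
455 0 287.2873644654314 320.1918060915686
455 19 303.9124053174246 320.2639857653131
455 28 313.04351587332536 320.3032292393256
466 0 266.4027665754671 320.2026168470167
466 19 281.2100156835782 320.2793554898906
466 28 289.4074630523111 320.3214812732586
```

apply_moves(targets="0 0 0 0 0 -0.1 1; 0 0 0 0 0 -0.1 1; 0 0 0 0 0 -0.1 1; 0 0 0 0 0 -0.1 1; 0 0 0 0 0 -0.1 1")

```text
time: 7.65
tool_pos: [455.3, 365.9, 143.2]
tcp_rot: [-180.0, 0.0, -90.0]
ft_force: [-1.1, 0.3, 5.2]
finger_gap: 10.4
```

```bash
python3 -c "
from look import *
print(proj('scene',[(455.3,365.9,z) for z in (134,143,152,170)]),proj('top',[(455.3,365.9,170)]))
a=snapshot('scene');w=snapshot('wrist')
A=cv2.resize(a[270:330,400:470],(560,480),interpolation=2);B=cv2.resize(w[240:360,290:350],(240,480),interpolation=2)
save(np.hstack([A,B]),'k2')
"
```

```text
[[314.  438.8]
 [311.7 439.3]
 [309.3 439.9]
 [304.5 441.1]] [[252.2 157.4]]
```

View pics/k2.png

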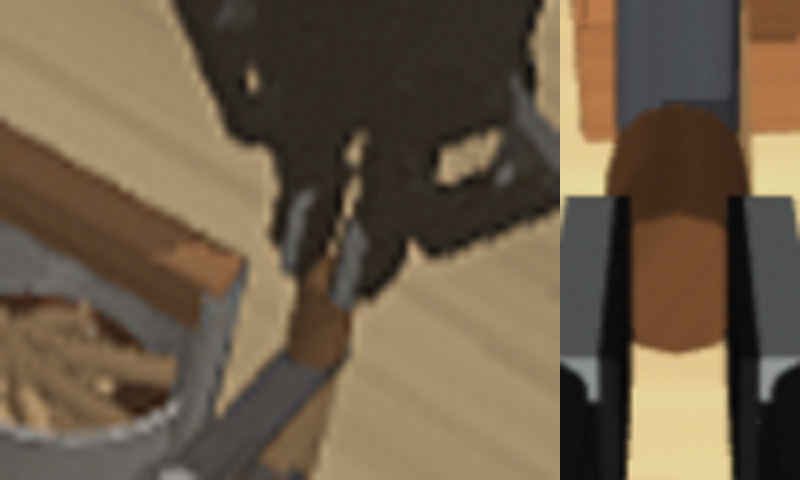

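The pads appear to sit on top of the knob: they close past 18 mm with 5 N upward on the tool. I'll open, go 12 mm lower and close again.

apply_moves(targets="0 0 0 0 0 0 4; 0 0 0 0 0 0 4; 0 0 0 0 0 0 4; 0 0 0 0 0 0.6 4; 0 0 0 0 0 1.2 4")

```text
time: 8.25
tool_pos: [455.3, 365.7, 130.5]
tcp_rot: [180.0, -0.0, -90.0]
ft_force: [0.7, -0.1, 0.3]
finger_gap: 39.8
```

apply_moves(targets="0 0 0 0 0 0 1.2; 0 0 0 0 0 0 1.2; 0 0 0 0 0 0 1.2; 0 0 0 0 0 0 1.2; 0 0 0 0 0 0 1.2")

```text
time: 8.75
tool_pos: [454.8, 365.5, 130.3]
tcp_rot: [179.9, -0.0, -90.0]
ft_force: [-0.4, -0.4, -7.9]
finger_gap: 16.6
```

apply_moves(targets="0 0 0 -1.11 -0.08 0 1.2; 0 0 0 -2.19 -0.33 0 1.2; 0 0 0 -3.22 -0.74 0 1.2; 0 0 0 -4.18 -1.29 0 1.2; 0 0 0 -5.04 -1.98 0 1.2")

```text
time: 9.25
tool_pos: [475.2, 417.0, 130.9]
tcp_rot: [180.0, -0.0, -90.0]
ft_force: [-4.0, -0.6, -1.9]
finger_gap: 16.5
```

apply_moves(targets="0 0 0 -0.75 -0.81 0 1.2; 0 0 0 -1.38 -1.73 0 1.2; 0 0 0 -1.85 -2.73 0 1.2; 0 0 0 -2.18 -3.79 0 1.2; 0 0 0 -2.34 -4.89 0 1.2")

```text
time: 9.75
tool_pos: [524.6, 439.7, 131.2]
tcp_rot: [180.0, -0.1, -90.0]
ft_force: [-3.9, -7.2, -0.7]
finger_gap: 16.6
```

```bash
python3 -c "
from h import *
plan((524.5,439.5,130,-90),(524.5,439.5,280,-90),gap=4,vmax=50)
plan((524.5,439.5,280,-90),(490.5,295.5,280,2.3),vmax=40,wmax=8.5)
"
```

```text
0 0 -0.000 0.00 0.00 -5.00 4; 0 0 -0.000 0.00 0.00 -10.00 4; 0 0 -0.000 0.00 0.00 -15.00 4; 0 0 -0.000 0.00 0.00 -15.00 4; 0 0 -0.000 0.00 0.00 -15.00 4
0 0 -0.146 1.31 0.31 0.00 8.5; 0 0 -0.293 2.62 0.62 0.00 8.5; 0 0 -0.439 3.93 0.93 0.00 8.5; 0 0 -0.586 5.24 1.24 0.00 8.5; 0 0 -0.732 6.55 1.55 0.00 8.5
0 0 -0.146 0.77 1.11 0.00 8.5; 0 0 -0.293 1.53 2.21 0.00 8.5; 0 0 -0.439 2.30 3.32 0.00 8.5; 0 0 -0.586 3.07 4.42 0.00 8.5; 0 0 -0.732 3.83 5.53 0.00 8.5
0 0 -0.146 -0.17 1.33 0.00 8.5; 0 0 -0.146 -0.17 1.33 0.00 8.5; 0 0 -0.146 -0.17 1.33 0.00 8.5; 0 0 -0.146 -0.17 1.33 0.00 8.5; 0 0 -0.146 -0.17 1.33 0.00 8.5
```

apply_moves(targets="0 0 0 0 0 0 5; 0 0 0 0 0 0 5; 0 0 0 0 0 -5 5; 0 0 0 0 0 -10 5; 0 0 0 0 0 -15 5")

```text
time: 10.25
tool_pos: [523.4, 440.1, 283.5]
tcp_rot: [-180.0, 0.1, -90.0]
ft_force: [0.8, 0.3, -0.0]
finger_gap: 50.0
```

apply_moves(targets="0 0 -0.146 1.31 0.31 0 6; 0 0 -0.293 2.62 0.62 0 6; 0 0 -0.439 3.93 0.93 0 6; 0 0 -0.586 5.24 1.24 0 6; 0 0 -0.732 6.55 1.55 0 6")

```text
time: 10.75
tool_pos: [508.3, 374.4, 282.2]
tcp_rot: [-179.9, -0.0, -47.7]
ft_force: [-0.9, -1.2, 0.0]
finger_gap: 60.3
```

apply_moves(targets="0 0 -0.146 0.77 1.11 0 6; 0 0 -0.293 1.53 2.21 0 6; 0 0 -0.439 2.3 3.32 0 6; 0 0 -0.586 3.07 4.42 0 6; 0 0 -0.732 3.83 5.53 0 6")

```text
time: 11.25
tool_pos: [492.8, 308.9, 282.2]
tcp_rot: [-179.9, -0.1, -5.7]
ft_force: [0.4, 0.8, 0.6]
finger_gap: 60.1
```

apply_moves(targets="0 0 -0.146 -0.17 1.33 0 6; 0 0 -0.146 -0.17 1.33 0 6; 0 0 -0.146 -0.17 1.33 0 6; 0 0 -0.146 -0.17 1.33 0 6; 0 0 -0.146 -0.17 1.33 0 6")

```text
time: 11.75
tool_pos: [489.8, 296.3, 281.1]
tcp_rot: [-180.0, -0.0, 2.1]
ft_force: [0.6, 0.1, -0.3]
finger_gap: 60.1
```

```bash
python3 -c "
from look import *
look('w_b',[('bucket_grip',175),('bucket',30),('keeper_knob',152)])
"
```

```text
11.75 [489.8 296.3 281.1] [-180.    -0.     2.1]
bucket_grip [228.8 319.1] 0.98 [490.5 298.4 175. ]
bucket [202.  319.4] 0.93 [491.  293.9  30. ]
bucket [ 96.  440.5] 0.42 [625.3 425.8  30. ]
keeper_knob [ 53.2 371.9] 0.58 [527.3 438.9 152. ]
keeper_knob [201.6 317.6] 0.56 [488.7 315.5 152. ]
```

View pics/w_b.png

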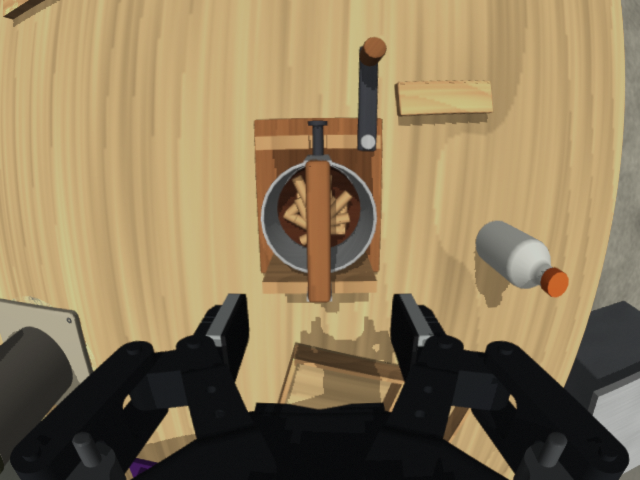

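apply_moves(targets="0 0 0 0 0 4 6; 0 0 0 0 0 8 6; 0 0 0 0 0 12 6; 0 0 0 0 0 14 6; 0 0 0 0 0 14 6")

```text
time: 12.45
tool_pos: [487.1, 294.4, 136.6]
tcp_rot: [179.8, 0.4, 2.2]
ft_force: [-0.5, -0.3, 0.2]
finger_gap: 60.3
```

apply_moves(targets="0 0 0 0 0 0 1; 0 0 0 0 0 0 1; 0 0 0 0 0 0 1; 0 0 0 0 0 0 1; 0 0 0 0 0 0 1", force=60)

```text
time: 12.95
tool_pos: [490.7, 296.3, 143.6]
tcp_rot: [-179.9, -0.1, 2.2]
ft_force: [-2.2, -0.7, 6.7]
finger_gap: 16.5
```

apply_moves(targets="0 0 0 0 0 0 1; 0 0 0 0 0 0 1; 0 0 0 0 0 0 1; 0 0 0 0 0 0 1; 0 0 0 0 0 0 1")

```text
time: 13.45
tool_pos: [490.7, 296.3, 143.7]
tcp_rot: [-179.9, -0.2, 2.2]
ft_force: [-2.4, -0.7, 5.7]
finger_gap: 16.5
```

```bash
python3 -c "
from look import *
a=snapshot('scene')
print(proj('scene',[(490.5,296,z) for z in (140,163,175,187)]))
save(cv2.resize(a[250:340,360:460],(800,600),interpolation=2)[:,100:700],'g1')
"
```

```text
[[305.8 406.6]
 [299.7 407.7]
 [296.5 408.2]
 [293.2 408.8]]
```

View pics/g1.png

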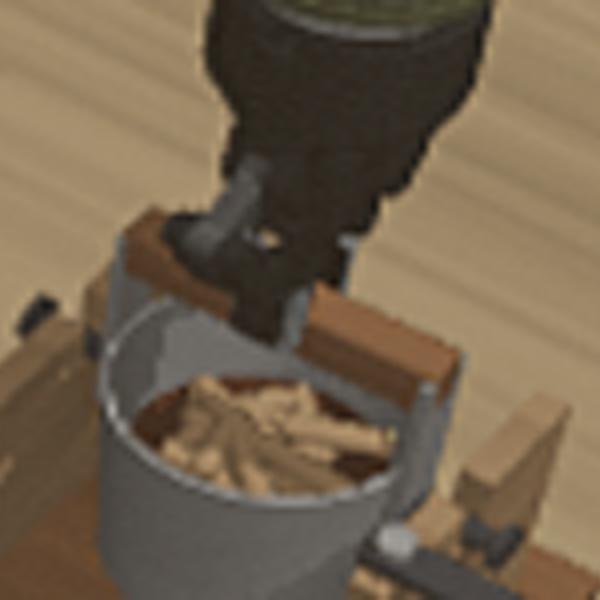

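apply_moves(targets="0 0 0 0 0 -0.3 1; 0 0 0 0 0 -0.9 1; 0 0 0 0 0 -1.8 1; 0 0 0 0 0 -3 1; 0 0 0 0 0 -4.4 1")

```text
time: 14.0
tool_pos: [489.7, 295.5, 186.0]
tcp_rot: [180.0, 0.0, 2.2]
ft_force: [-0.5, -0.3, -4.8]
finger_gap: 16.3
```

apply_moves(targets="0 0 0 0 0 -1.8 1; 0 0 0 0 0 -3.8 1; 0 0 0 0 0 -5.8 1; 0 0 0 0 0 -7.4 1; 0 0 0 0 0 -8 1")

```text
time: 14.5
tool_pos: [490.8, 296.1, 268.3]
tcp_rot: [-179.9, -0.2, 2.2]
ft_force: [0.6, -0.6, -4.1]
finger_gap: 16.3
```

```bash
python3 -c "
from look import *
s=sense();print(s['tool_pos'],s['ft_force'],s['wrist_torque'],s['finger_gap'])
def f(n):
    t=np.linspace(0,1,n+1)[1:];return t*t*(3-2*t)
a=np.array([490.5,295.5,264,2.3]);b=np.array([524,-10,264,-13.5])
plan(a,*[a+(b-a)*k for k in f(15)],gap=1,vmax=100,wmax=99)
"
```

```text
[490.8 296.1 268.3] [ 0.6 -0.6 -4.1] [ 0.1 -0.   0. ] 16.26867718358744
0 0 0.004 0.03 0.39 0.00 1; 0 0 0.013 0.10 1.49 0.00 1; 0 0 0.029 0.22 3.19 0.00 1; 0 0 0.048 0.37 5.38 0.00 1; 0 0 0.071 0.55 7.95 0.00 1
0 0 0.026 0.40 2.82 0.00 1; 0 0 0.053 0.82 5.81 0.00 1; 0 0 0.080 1.25 8.84 0.00 1; 0 0 0.107 1.67 11.83 0.00 1; 0 0 0.133 2.07 14.65 0.00 1
0 0 0.023 0.70 2.48 0.00 1; 0 0 0.043 1.29 4.59 0.00 1; 0 0 0.058 1.75 6.23 0.00 1; 0 0 0.068 2.05 7.30 0.00 1; 0 0 0.071 2.15 7.67 0.00 1
```

apply_moves(targets="0 0 0.004 0.03 0.39 0 1; 0 0 0.013 0.1 1.49 0 1; 0 0 0.029 0.22 3.19 0 1; 0 0 0.048 0.37 5.38 0 1; 0 0 0.071 0.55 7.95 0 1")

```text
time: 15.0
tool_pos: [497.9, 214.4, 263.8]
tcp_rot: [179.9, 0.1, -1.9]
ft_force: [0.2, -0.8, -4.0]
finger_gap: 16.3
```

apply_moves(targets="0 0 0.026 0.4 2.82 0 1; 0 0 0.053 0.82 5.81 0 1; 0 0 0.08 1.25 8.84 0 1; 0 0 0.107 1.67 11.83 0 1; 0 0 0.133 2.07 14.65 0 1")

```text
time: 15.5
tool_pos: [513.6, 66.5, 264.0]
tcp_rot: [180.0, 0.1, -9.6]
ft_force: [0.5, -0.2, -5.7]
finger_gap: 16.2
```

apply_moves(targets="0 0 0.023 0.7 2.48 0 1; 0 0 0.043 1.29 4.59 0 1; 0 0 0.058 1.75 6.23 0 1; 0 0 0.068 2.05 7.3 0 1; 0 0 0.071 2.15 7.67 0 1")

```text
time: 16.0
tool_pos: [522.5, -11.7, 264.4]
tcp_rot: [180.0, 0.1, -13.7]
ft_force: [0.4, 0.3, -4.8]
finger_gap: 16.6
```

```bash
python3 -c "
from look import *
look('w_p',[('bucket_grip',270),('large_bay',6),('bucket',155)])
a=snapshot('scene');A=a[170:350,200:380]
save(np.hstack([cv2.resize(A,(480,480),interpolation=2),cv2.resize(snapshot('wrist')[60:420,200:440],(320,480))]),'p1')
"
```

```text
16.0 [522.5 -11.7 264.4] [180.    0.1 -13.7]
bucket_grip [311.8 316.9] 0.79 [519.4 -22.8 270. ]
bucket_grip [191.3 436.6] 0.36 [586.9  22.4 270. ]
```

View pics/p1.png

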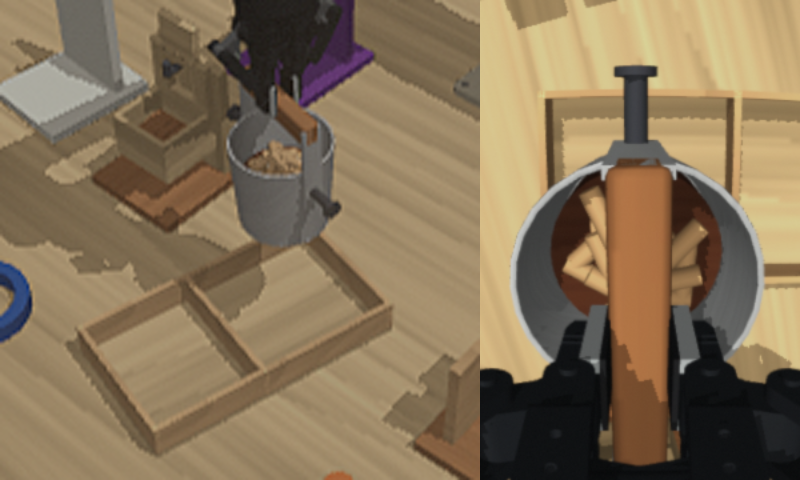

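apply_moves(targets="0 0 0 0 -0.1 1 1; 0 0 0 0.1 -0.2 3.5 1; 0 0 0 0.1 -0.2 6.5 1; 0 0 0 0.1 -0.2 9.5 1; 0 0 0 0.1 -0.2 12 1")

```text
time: 16.8
tool_pos: [523.5, -7.5, 142.4]
tcp_rot: [180.0, 0.1, -13.5]
ft_force: [-0.2, 0.2, -4.2]
finger_gap: 16.6
```

apply_moves(targets="0 0 0 0 0 0.6 1; 0 0 0 0 0 1.1 1; 0 0 0 0 0 1.4 1; 0 0 0 0 0 1.5 1; 0 0 0 0 0 1.5 1")

```text
time: 17.3
tool_pos: [525.3, -8.2, 131.2]
tcp_rot: [-180.0, -0.1, -13.5]
ft_force: [0.3, -0.9, -5.5]
finger_gap: 16.3
```

apply_moves(targets="0 0 0 0 0 0.2 1; 0 0 0 0 0 0.4 1; 0 0 0 0 0 0.6 1; 0 0 0 0 0 0.8 1; 0 0 0 0 0 0.8 1")

```text
time: 17.8
tool_pos: [524.1, -8.2, 121.6]
tcp_rot: [180.0, 0.0, -13.5]
ft_force: [-0.2, 0.7, -4.4]
finger_gap: 16.3
```

apply_moves(targets="0 0 0 0 0 0.1 1; 0 0 0 0 0 0.2 1; 0 0 0 0 0 0.3 1; 0 0 0 0 0 0.4 1; 0 0 0 0 0 0.4 1")

```text
time: 18.3
tool_pos: [525.4, -8.2, 120.6]
tcp_rot: [-180.0, -0.1, -13.5]
ft_force: [-6.1, 0.5, 12.3]
finger_gap: 16.3
```

apply_moves(targets="0 0 0 0 0 -0.2 1; 0 0 0 0 0 -0.2 2.2; 0 0 0 0 0 -0.2 3.5; 0 0 0 0 0 -0.2 4.5; 0 0 0 0 0 -0.2 4.5")

```text
time: 18.8
tool_pos: [524.6, -8.2, 120.1]
tcp_rot: [-180.0, -0.0, -13.5]
ft_force: [-0.3, -0.3, 0.5]
finger_gap: 45.0
```

apply_moves(targets="0 0 0 0 0 -0.2 4.5; 0 0 0 0 0 -2 4.5; 0 0 0 0 0 -6 4.5; 0 0 0 0 0 -10.5 4.5; 0 0 0 0 0 -15 4.5")

```text
time: 19.3
tool_pos: [524.0, -8.1, 271.5]
tcp_rot: [180.0, 0.0, -13.5]
ft_force: [1.0, -0.4, 0.6]
finger_gap: 44.6
```

```bash
python3 -c "
from look import *
look('w_r',[('bucket_grip',151),('bucket',6),('large_bay',6),('small_bay',6)])
plan((525.5,-8.2,270,-13.5),(430,-230,300,0),gap=4.5)
"
```

```text
19.3 [524.   -8.1 271.5] [180.    0.  -13.5]
bucket_grip [224.6 314.5] 0.68 [521.5  -5.2 151. ]
bucket [201.1 317.8] 0.68 [522.  -11.5   6. ]
large_bay [196.9 372.8] 0.46 [586.9 -21.5   6. ]
large_bay [397.  318.3] 0.26 [ 454.4 -293.3    6. ]
small_bay [192.5 434.4] 0.79 [662.8 -32.7   6. ]
0 0 -0.039 -0.68 3.97 -0.50 4.5; 0 0 -0.079 -1.37 7.93 -1.00 4.5; 0 0 -0.118 -2.05 11.90 -1.50 4.5; 0 0 -0.157 -2.74 15.86 -2.00 4.5; 0 0 -0.196 -3.42 19.83 -2.50 4.5
0 0 -0.039 -1.45 3.76 -0.50 4.5; 0 0 -0.039 -1.45 3.76 -0.50 4.5; 0 0 -0.039 -1.45 3.76 -0.50 4.5; 0 0 -0.039 -1.45 3.76 -0.50 4.5; 0 0 -0.039 -1.45 3.76 -0.50 4.5
```

View pics/w_r.png

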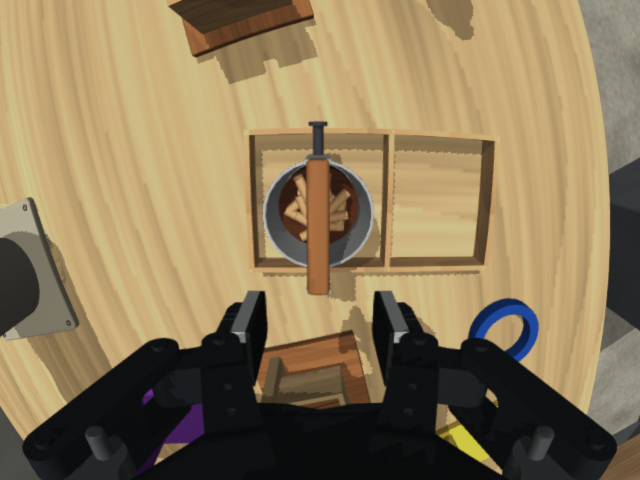

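apply_moves(targets="0 0 -0.039 -0.68 3.97 -0.5 4.5; 0 0 -0.079 -1.37 7.93 -1 4.5; 0 0 -0.118 -2.05 11.9 -1.5 4.5; 0 0 -0.157 -2.74 15.86 -2 4.5; 0 0 -0.196 -3.42 19.83 -2.5 4.5")

```text
time: 20.05
tool_pos: [443.2, -193.8, 292.9]
tcp_rot: [-179.9, 0.2, -2.2]
ft_force: [0.9, -0.7, -0.1]
finger_gap: 45.3
```

apply_moves(targets="0 0 -0.04 -1.45 3.76 -0.5 4.5; 0 0 -0.04 -1.45 3.76 -0.5 4.5; 0 0 -0.04 -1.45 3.76 -0.5 4.5; 0 0 -0.04 -1.45 3.76 -0.5 4.5; 0 0 -0.04 -1.45 3.76 -0.5 4.5")

```text
time: 20.55
tool_pos: [429.1, -228.8, 299.2]
tcp_rot: [-179.9, 0.1, 0.1]
ft_force: [0.1, 0.3, -0.4]
finger_gap: 45.2
```

```bash
python3 -c "
from look import *
look('w_c',[('caddy_tab',198),('caddy',50),('stand',0)])
"
```

```text
20.55 [ 429.1 -228.8  299.2] [-179.9    0.1    0.1]
caddy_tab [265.4 308. ] 0.91 [ 421.2 -254.4  198. ]
caddy [224.5 345.1] 0.66 [ 459.7 -257.    50. ]
stand [353.9 320.9] 0.8 [ 432.3 -465.5    0. ]
stand [355.5 479. ] 0.77 [ 686.1 -481.5    0. ]
```

View pics/w_c.png

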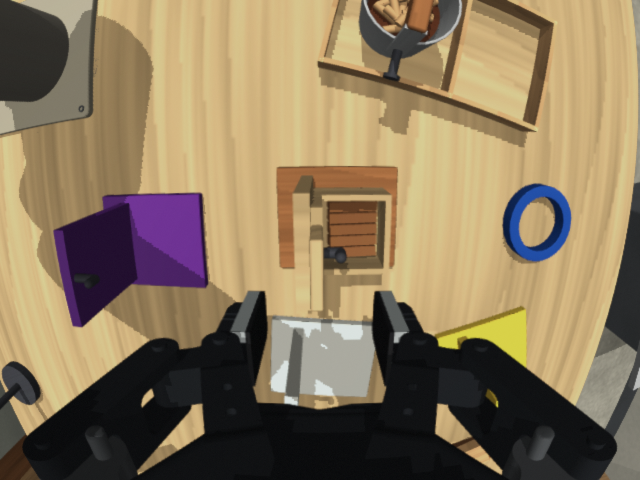

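```bash
cat >> h.py <<'E'
def wproj(pose,X):
    m=camera_model('wrist');T=np.array(m['T_tool_cam']);Rt=R.from_euler('xyz',pose['tcp_rot'],degrees=True).as_matrix()
    q=T[:3,:3].T@(Rt.T@(np.array(X,float)-pose['tool_pos'])-T[:3,3]);h=np.hypot(q[0],q[1]);t=np.arctan2(h,-q[2])
    return np.array([m['cy']-q[1]/h*t*m['fx'],m['cx']+q[0]/h*t*m['fx']])
E
python3 -c "
from look import *
s=json.load(open('w_c.json'));im=cv2.imread('pics/w_c.png')
sx,sy=452,-257
for n,p in [('board face top',[-30,55,165]),('board face top',[-30,-55,165]),('tab front top+',[-20,28,220]),('tab front top-',[-20,-28,220]),('tab back top+',[-30,28,220]),('tab back top-',[-30,-28,220]),('tab front bot-',[-20,-28,172]),('box front top+',[50,42,106]),('box front top-',[50,-42,106]),('hooktip',[-4,0,173]),('base',[75,65,15]),('base-',[75,-65,15]),('base',[-75,65,15])]:
    print(n,p,wproj(s,np.add(p,[sx,sy,0])))
for r in (185,205,225,245,255,265,275,285,295,305,315): print(r,[''.join('%02x'%(v//4) for v in im[r,290:330,2])])
"
```

```text
board face top [-30, 55, 165] [191.7 309.8]
board face top [-30, -55, 165] [312.6 310.6]
tab front top+ [-20, 28, 220] [241.6 322.3]
tab front top- [-20, -28, 220] [313.7 322. ]
tab back top+ [-30, 28, 220] [241.6 307.9]
tab back top- [-30, -28, 220] [313.7 308.6]
tab front bot- [-20, -28, 172] [288.5 321.7]
box front top+ [50, 42, 106] [196.8 391.7]
box front top- [50, -42, 106] [275.7 387.5]
hooktip [-4, 0, 173] [258.3 340.8]
base [75, 65, 15] [167.2 398.2]
base- [75, -65, 15] [266.8 393.2]
base [-75, 65, 15] [166.2 276.2]
185 ['282828282827231b1a1a1a1a1a191a19191a1a19191312171b222627272727262726272626272727']
205 ['28282a2d2f2f2f2f2f2f2f2f2f2f2f2f2f2f2d25171a1b1b1b1b1b1b1b1b1b1c202424231e150f11']
225 ['2727282f343434343434343434343434343434322b2a252424232322222224262c26242420181015']
245 ['292a2a2c30323333333333333333333333322f293134353535353536363535322d23232423211c16']
255 ['292928293034353535353535353535353535332e3034353535363535353635332d180c0a0a0a0a0c']
265 ['2b2b2b2b2f33343435343434343435343434322d2e33353535353535363535342e1b121111111111']
275 ['35353535353535353535353535353535353535332b31353535353535363535343022202223252525']
285 ['35353535353535353535353535353535353535332a30353535363536353535342f211f2123242626']
295 ['35353535353536363636363636363636363636342930343535353535363635352f22202123242526']
305 ['35353535353535353635353535353535353535332930343536353535353536353023202123252526']
315 ['32313234353534343435353535353535353433333233333333343431292523222120202123252c31']
```

apply_moves(targets="0 0 0 -0.2 1.4 2 4; 0 0 0 -0.3 2.7 4 4; 0 0 0 -0.3 2.7 7 4; 0 0 0 -0.3 2.7 10 4; 0 0 0 -0.3 2.7 12.5 4")

```text
time: 21.25
tool_pos: [425.6, -256.4, 173.4]
tcp_rot: [-180.0, 0.0, 0.0]
ft_force: [-0.4, -0.4, -0.3]
finger_gap: 40.2
```

apply_moves(targets="0 0 0 0 0 0 4; 0 0 0 0 0 0 2.5; 0 0 0 0 0 0 1.5; 0 0 0 0 0 0 0.5; 0 0 0 0 0 0 0.4", force=50)

```text
time: 21.75
tool_pos: [427.0, -257.7, 177.3]
tcp_rot: [179.9, -0.2, 0.0]
ft_force: [-0.0, 0.1, 6.7]
finger_gap: 8.1
```

apply_moves(targets="0 0 0 0 0 0 0.4; 0 0 0 0 0 0 0.4; 0 0 0 0 0 0 0.4; 0 0 0 0 0 0 0.4; 0 0 0 0 0 0 0.4")

```text
time: 22.25
tool_pos: [427.0, -257.7, 177.3]
tcp_rot: [179.9, -0.2, 0.0]
ft_force: [0.6, 0.8, 6.2]
finger_gap: 8.7
```

apply_moves(targets="0 0 0 0 0 -0.4 0.4; 0 0 0 0 0 -1 0.4; 0 0 0 0 0 -1.7 0.4; 0 0 0 0 0 -2.4 0.4; 0 0 0 0 0 -2.5 0.4")

```text
time: 22.75
tool_pos: [426.3, -257.3, 201.5]
tcp_rot: [179.9, -0.1, 0.0]
ft_force: [1.4, 0.7, -2.4]
finger_gap: 8.6
```

apply_moves(targets="0 0 0 0.4 0 0 0.4; 0 0 0 1.2 0 0 0.4; 0 0 0 2.2 0 0 0.4; 0 0 0 3.2 0 0 0.4; 0 0 0 4 0 0 0.4")

```text
time: 23.25
tool_pos: [466.8, -256.8, 199.7]
tcp_rot: [-180.0, 0.0, 0.0]
ft_force: [-0.3, 0.7, -2.7]
finger_gap: 8.6
```

```bash
python3 -c "
from look import *
s=sense();print(s['tool_pos'],s['tcp_rot'],s['ft_force'],s['wrist_torque'],s['finger_gap'])
im=snapshot('wrist')
for q,z in (('caddy_tab',221),('caddy',73)): print(q,[(np.round(d['at'],1),round(d['confidence'],2),wz(s,d['at'],z)) for d in place_of('wrist',q)][:2])
"
```

```text
[ 466.8 -256.8  199.7] [-180.    0.    0.] [-0.3  0.7 -2.7] [-0.1  0.1 -0. ] 8.633708088699317
caddy_tab [(array([296.2, 321.1]), 0.61, array([ 468.5, -253. ,  221. ]))]
caddy [(array([224. , 362.9]), 0.77, array([ 503.5, -255.7,   73. ]))]
```

```bash
python3 -c "
from look import *
def f(n):
    t=np.linspace(0,1,n+1)[1:];return t*t*(3-2*t)
a=np.array([495,-257,260,0]);b=np.array([628,-28,260,-13.5])
plan(a,*[a+(b-a)*k for k in f(15)],gap=.4,vmax=100,wmax=99)
"
```

```text
0 0 0.003 0.17 -0.29 -0.00 0.4; 0 0 0.011 0.65 -1.11 -0.00 0.4; 0 0 0.025 1.38 -2.38 -0.00 0.4; 0 0 0.041 2.33 -4.02 -0.00 0.4; 0 0 0.061 3.45 -5.94 -0.00 0.4
0 0 0.022 1.10 -2.20 -0.00 0.4; 0 0 0.045 2.27 -4.52 -0.00 0.4; 0 0 0.068 3.45 -6.88 -0.00 0.4; 0 0 0.092 4.62 -9.20 -0.00 0.4; 0 0 0.113 5.72 -11.40 -0.00 0.4
0 0 0.020 0.76 -2.08 -0.00 0.4; 0 0 0.037 1.42 -3.86 -0.00 0.4; 0 0 0.050 1.92 -5.24 -0.00 0.4; 0 0 0.058 2.25 -6.13 -0.00 0.4; 0 0 0.061 2.36 -6.45 -0.00 0.4
```

apply_moves(targets="0 0 0 0.8 0 0 0.4; 0 0 0 1.8 0 -0.8 0.4; 0 0 0 2.6 0 -2.5 0.4; 0 0 0 2.8 0 -4.6 0.4; 0 0 0 2.8 0 -6 0.4")

```text
time: 23.9
tool_pos: [494.6, -257.2, 261.7]
tcp_rot: [180.0, -0.1, 0.0]
ft_force: [0.2, -0.1, -2.2]
finger_gap: 8.7
```

apply_moves(targets="0 0 0.003 0.17 -0.29 0 0.4; 0 0 0.011 0.65 -1.11 0 0.4; 0 0 0.025 1.38 -2.38 0 0.4; 0 0 0.041 2.33 -4.02 0 0.4; 0 0 0.061 3.45 -5.94 0 0.4")

```text
time: 24.4
tool_pos: [528.0, -196.4, 258.3]
tcp_rot: [-179.9, 0.1, -3.6]
ft_force: [-0.2, -0.5, -2.7]
finger_gap: 8.3
```

apply_moves(targets="0 0 0.022 1.1 -2.2 0 0.4; 0 0 0.045 2.27 -4.52 0 0.4; 0 0 0.068 3.45 -6.88 0 0.4; 0 0 0.092 4.62 -9.2 0 0.4; 0 0 0.113 5.72 -11.4 0 0.4")

```text
time: 24.9
tool_pos: [592.2, -85.2, 258.2]
tcp_rot: [-180.0, 0.1, -10.0]
ft_force: [0.9, -0.5, -2.0]
finger_gap: 8.8
```

apply_moves(targets="0 0 0.02 0.76 -2.08 0 0.4; 0 0 0.037 1.42 -3.86 0 0.4; 0 0 0.05 1.92 -5.24 0 0.4; 0 0 0.058 2.25 -6.13 0 0.4; 0 0 0.061 2.36 -6.45 0 0.4")

```text
time: 25.4
tool_pos: [626.6, -26.5, 258.7]
tcp_rot: [180.0, 0.1, -13.4]
ft_force: [0.0, 0.4, -2.9]
finger_gap: 8.4
```

```bash
python3 -c "
from look import *
look('w_p2',[('caddy_tab',281),('caddy',134),('tray',0),('bucket_grip',151)])
snapshot('scene')
for q in ('caddy','caddy_tab','small_bay','bucket_grip'): print(q,[(np.round(d['at'],1),round(d['confidence'],2)) for d in place_of('scene',q)][:2])
print(proj('scene',[(662,-36,134),(628,-28,281),(662,-36,6)]))
"
```

```text
25.4 [626.6 -26.5 258.7] [180.    0.1 -13.4]
caddy_tab [298.8 316.1] 0.64 [626.8 -23.2 281. ]
caddy [221.4 362.5] 0.77 [662.2 -31.  134. ]
tray [206.2 285.2] 0.72 [585.9 -25.5   0. ]
tray [295.5 316.2] 0.66 [ 594.5 -144.7    0. ]
bucket_grip [234.6 187.8] 0.87 [523.4  -4.4 151. ]
caddy [(array([280.7, 262. ]), 0.74)]
caddy_tab [(array([342.1, 450.4]), 0.21)]
small_bay [(array([305.9, 263.7]), 0.66)]
bucket_grip [(array([248.1, 305.5]), 0.61)]
[[279.  261.5]
 [231.9 269. ]
 [310.2 265.4]]
```

apply_moves(targets="0 0 0 0 0.2 1 0.4; 0 0 0 0 0.4 3.5 0.4; 0 0 0 0 0.4 6.5 0.4; 0 0 0 0 0.4 9.3 0.4; 0 0 0 0 0.4 11 0.4")

```text
time: 26.4
tool_pos: [624.1, -31.7, 146.4]
tcp_rot: [180.0, 0.2, -13.5]
ft_force: [-0.7, -0.9, -2.9]
finger_gap: 8.5
```

apply_moves(targets="0 0 0 0 0 0.3 0.4; 0 0 0 0 0 0.6 0.4; 0 0 0 0 0 0.9 0.4; 0 0 0 0 0 1.1 0.4; 0 0 0 0 0 1.1 0.4")

```text
time: 26.9
tool_pos: [626.4, -31.8, 139.9]
tcp_rot: [-180.0, -0.1, -13.5]
ft_force: [-0.8, -0.1, -2.6]
finger_gap: 8.6
```

apply_moves(targets="0 0 0 0 0 0.1 0.4; 0 0 0 0 0 0.2 0.4; 0 0 0 0 0 0.3 0.4; 0 0 0 0 0 0.4 0.4; 0 0 0 0 0 0.4 0.4")

```text
time: 27.4
tool_pos: [625.7, -31.7, 134.8]
tcp_rot: [180.0, 0.0, -13.5]
ft_force: [0.0, -0.2, -2.8]
finger_gap: 8.3
```

apply_moves(targets="0 0 0 0 0 0.1 0.4; 0 0 0 0 0 0.2 0.4; 0 0 0 0 0 0.3 0.4; 0 0 0 0 0 0.3 0.4; 0 0 0 0 0 0.3 0.4")

```text
time: 27.9
tool_pos: [626.3, -31.6, 134.1]
tcp_rot: [-180.0, -0.1, -13.5]
ft_force: [-5.1, 1.1, 8.9]
finger_gap: 8.7
```

apply_moves(targets="0 0 0 0 0 -0.2 0.4; 0 0 0 0 0 -0.2 1.5; 0 0 0 0 0 -0.2 3; 0 0 0 0 0 -0.2 4; 0 0 0 0 0 -0.2 4")

```text
time: 28.4
tool_pos: [625.9, -31.8, 134.0]
tcp_rot: [180.0, 0.0, -13.5]
ft_force: [0.1, -1.8, 0.3]
finger_gap: 40.1
```

apply_moves(targets="0 0 0 0 0 -0.2 4; 0 0 0 0 0 -2 4; 0 0 0 0 0 -6 4; 0 0 0 0 0 -10.5 4; 0 0 0 0 0 -15 4")

```text
time: 28.9
tool_pos: [625.4, -31.7, 285.5]
tcp_rot: [180.0, 0.0, -13.5]
ft_force: [1.1, 0.2, 0.2]
finger_gap: 39.7
```

```bash
python3 -c "
from look import *
look('w_f',[('caddy_tab',154),('caddy',6),('tray',0),('bucket',6),('bucket_grip',151),('keeper_knob',152)])
print(sense()['ft_force'])
snapshot('scene')
for q,z in (('caddy',6),('caddy_tab',154),('bucket',6),('bucket_grip',151),('keeper_knob',152),('glue',0),('tape',0),('offcut',0)): print(q,[(round(d['confidence'],2),onz('scene',d['at'],z)) for d in place_of('scene',q)][:2])
"
```

```text
28.9 [625.4 -31.7 285.5] [180.    0.  -13.5]
caddy [194.4 348.7] 0.8 [661.4 -37.9   6. ]
tray [198.3 285.3] 0.93 [584.1 -25.3   0. ]
bucket [198.4 238. ] 0.84 [527.4 -10.1   6. ]
bucket [218.9 318.9] 0.49 [618.8 -59.4   6. ]
bucket_grip [222.3 198.4] 0.64 [524.2  -5.9 151. ]
[-0.2  1.  -0.2]
caddy [(0.87, array([661. , -41.5,   6. ]))]
caddy_tab [(0.95, array([619.5, -30.1, 154. ]))]
bucket [(0.57, array([520. , -17.7,   6. ])), (0.55, array([ 538. , -138.3,    6. ]))]
bucket_grip [(0.64, array([527.1,  -6.3, 151. ])), (0.2, array([ 544.7, -134. ,  151. ]))]
keeper_knob [(0.68, array([526.3, 435.7, 152. ]))]
glue [(0.67, array([720.2, 243.2,   0. ]))]
tape [(0.8, array([ 740.2, -262.6,    0. ]))]
offcut [(0.57, array([632.4, 425.9,   0. ]))]
```

```bash
python3 -c "
from bench import *
print(hand_in(), sense()['time'])"
```

```text
the job is handed in; nothing more can be done
the job is handed in; nothing more can be done
```

The tray is packed and the job is handed in at about 29 s. The hand-in gives no verdict, so the results below are my own measurements.

**What I did**
- **Keeper:** I pinched the knob and swung it to about 1.5 rad.
- **Bucket:** I lifted it straight up out of its notches, lowered it into the large bay until I felt contact, and let go.
- **Caddy:** I lifted it about 24 mm, slid it off the hook and set it down the same way in the small bay.

**Last checks**

| Thing | Measured position (mm) | Should be (mm) |
|---|---|---|
| Bucket origin, wrist camera | (527, -10) | large bay centre about (524, -10) |
| Bucket origin, scene camera | (520, -18) | large bay centre about (524, -10) |
| Caddy origin, both cameras | (661, -38) and (661, -42) | small bay centre about (662, -40) |
| Keeper knob | (526, 436) | about (524, 440) when aside |

- **Resting height:** both pieces made contact within about 1 mm of the height I expected for the bay floor. No picture was viewed after the caddy was set down.
- **Gripper:** it was clear of everything, with only sensor noise (about 1 N) at the wrist.
- **Bystanders:** the glue bottle, tape roll and offcut read within 10 mm of their first readings. I put that down to detector scatter, since nothing touched them.

**What failed or disagreed**
- **First knob pinch:** it missed. The pads closed on top of the knob because the finger ends sat about 15 mm or more above the reported tool point. I opened, went 12 mm lower and it held; later grasps allowed for this.
- **Bay positions:** readings of the bay centres from different cameras differed by up to about 10 mm, well inside the tolerances.

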